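Brace the spring housing and unscrew its cap

ROBOT

A 6-joint arm with a two-finger parallel gripper is mounted at the origin on the work surface. World frame = base frame: x ahead of the robot, y to its left, z up, the work surface at z = 0. Lengths are in m, angles in rad, forces in N, time in s.
With the tool pointing down it reaches from about 0.375 to 0.9 m from the base axis. Payload 3.1 kg.
Tool frame: the origin (TCP) lies at the very end of the fingers, on their centre line; the grasp point (between the pads) lies 19 mm behind it; x points along the fingers, y is the direction in which the jaws open and shut, and the axes are right-handed (so a half turn about x gives the same grasp; the last joint's range is limited). The gripper opens to 85 mm and grips with 20 to 120 N. Pads are 22 mm wide; open, the fingers measure 114 mm over their backs; the gripper's body (76 mm by 85 mm) begins 54 mm behind the grasp point. The pads swing forward as they close: fully open they stand 13 mm farther back than shut.
Start: joints at [-1.492, 0.527, 1.433, -0, 1.181, -0.178], TCP at [0.159, -0.604, 0.231] pointing down, gripper open.
Joint ranges: [-3.08, 3.08], [-0.75, 2.2], [0.22, 2.44], [-1.43, 4.57], [0, 2.65], [-2.85, 2.85]. Speed limits (rad/s): [2.79, 2.79, 3.14, 3.14, 3.14, 3.14].

INTERFACE

Orientations are given as a unit quaternion [x, y, z, w].
In Python, from station import manip gives the robot as it stands.
- The arm moves only by the shell command python3 -m jog 'ROWS' [FORCE]. ROWS is a JSON object of lists of equal length, an entry for each row: "linear": the shift along the tool's x, y, z in cm, a list of three; "twist": the turn about the tool's x in rad; "claw": the opening, from -1 (shut) to 1 (fully open). A call has 1 to 20 rows; each row is the pose to reach, as a shift and turn from the pose commanded when the call began, along the tool's axes at that moment; what a row does not reach only later rows make up. A row lasts 1/12 s, in which the tool goes at most 41.7 mm and 7.16 degrees, less where a joint would pass 70% of its speed; a pose out of reach is approached as far as the arm can. A call with a gripper value outside its range is refused whole. The fingers move at their own pace and stop on an object; FORCE is the grip in N (left out, the last holds). Time passes only in rows, so rows that repeat a pose let the fingers close. It gives the time, the measured TCP pose, the force and the opening at its end, in the units of the state.
- manip.sense(): the state, without advancing time (a new reading comes with each control period).
- manip.snapshot(name): name is "scene" or "top"; returns a dict with "pixels" (384x512x3 uint8, red, green, blue), "camera_matrix" (3x3 intrinsics, pixels), "R" (3x3) and "t" (3): a world point X has camera coordinates R X + t. Camera axes: x right, y down, z forward; pixel columns grow to the right and rows downward; lengths in m; the calibration is good to about 2 mm. A picture is of the moment at which its call begins. There is no depth.
- manip.sign_off(): hands the job in, once; it reports no verdict.
The state is a dict: "t": time; "q": joint angles; "qd": joint speeds; "tau": joint torques, N m; "tcp_pos": TCP position; "tool_rot": TCP orientation; "force": force on the tool from outside, world axes, zero at the start; "ft_torque": the same for the moment, N m; "finger_gap": opening from 0.0 (shut) to 1.0 (fully open).
Only numpy, scipy, OpenCV 4.12 (cv2) and the standard library are available. Lean on these libraries where they do the work, as an engineer would, in place of code of your own. Each camera call takes 0.05 s, during which the arm holds its last target.

TASK

Stand the chrome spring housing, cap still screwed on, down in the square pocket of the holding block so that it cannot turn, then unscrew its tight cap counter-clockwise, stop turning once the threads let go, and lift the cap straight up. Finish while still holding the cap in the gripper, level and about 2 cm clear above the middle of the open mouth, with the housing left seated upright in the block; do not let go at the end. Leave the fuse holder, tweezers and console lid where they are.

Things in the scene. Friction and masses are not known exactly. Their poses are not given: they have to be found in the camera images.
- housing: Loose chrome spring housing, about 0.32 kg, upright, 90 mm tall with its cap. Origin: centre of the underside, z up. Square foot 60 x 60 x 12 mm, sides along its x and y; round tube 42 mm in diameter from 12 to 62 mm height, then a threaded neck 38 mm in diameter (46 over the threads) up to the mouth at 84 mm. It can be carried by the cap or the tube.
- mouth (a point): Centre of the housing's open mouth, at the neck's top rim, 84 mm above the underside, on the axis. A spring plunger in it presses up on the cap with about 11 N and follows it up 7 mm at most; so the cap is tight: about 0.3 Nm to turn.
- cap: Loose twelve-sided aluminium screw cap, 60 g, 55 mm across flats, 22 mm high, hollow below a 4 mm top plate, screwed on the housing. Origin: centre of its lower edge, z up, about 68 mm above the housing's underside when screwed on. Its flats face 0, 30, 60 ... degrees from its x axis; at the start that is within 6 degrees of the housing's x axis.
- cap_edge (a point): Point on the cap's lower edge, 27.5 mm from its origin along its x axis. Three-start thread: turned counter-clockwise seen from above the cap rises 1 mm per 15 degrees and lets go when its x axis is 50 to 60 degrees past the housing's. From there to 95 degrees it lifts straight off; further on its lugs meet the next thread start.
- block: Fixed square dark steel holding block 100 x 100 x 20 mm. Origin: centre of its underside, on the shelf top; x and y along its sides. In its middle a square pocket 64 x 64 mm, 12 mm deep, 3 mm chamfer, sides parallel to the block's; the housing's foot fits in any of four quarter turns with 2 mm play on each side.
- pocket_floor (a point): Centre of the pocket's floor, 8 mm above the shelf top; z up, x and y along the sides of the pocket.
- fuse_holder: Matte black fuse holder, 70 x 26 mm and 26 mm high, with four small steel clips. Origin: centre of the underside. To be left alone.
- tweezers: Orange tweezers with steel tips lying flat, 130 mm long along their x, 10 mm high. Origin near the middle, on the underside. To be left alone.
- console_lid: Flat beige console lid, 150 x 230 x 18 mm (x, y, z). Origin: centre of the underside. To be left alone.
Mind the look-alikes: they are no part of the job. Several things have the shape of the block; the one meant has the colours described above. Several things look just like the housing: the one meant starts farthest to the robot's left.

How it is judged:
By the outcome, as a careful person would: the job done as asked, in the order asked, and still so for the second after the job is handed in, while the arm keeps its last pose, push and grip.
It also fails if it takes over 48 s, if anything falls off the work surface, if the arm or the gripper's body presses on something with over 40 N, if the wrist force passes 120 N, or if a joint passes its speed limit or range.

## Working session

There is one attempt and no reset: what is moved stays moved. The work goes in short steps, Python scripts to look and compute and a shell command to move; the robot and the scene stay as the last step left them, time stands still between calls to the robot, and variables do not carry over. Pictures are saved under pics/ and viewed, and the job is handed in when it is done.

```bash
mkdir -p pics; ls; python3 - <<'E'
from station import manip
import cv2
print(manip.sense())
for n in ("scene","top"):
    s=manip.snapshot(n); cv2.imwrite(f"pics/{n}0.png",s["pixels"][:,:,::-1]); print(n,s["camera_matrix"],s["R"],s["t"])
E
```

```text
pics
{'t': 0.0, 'q': array([-1.49251060e+00,  5.28472138e-01,  1.43387878e+00, -6.70113311e-06,
        1.18146042e+00, -1.78498137e-01]), 'qd': array([-0.0015758 , -0.00119073, -0.00094514, -0.00033892, -0.00071108,
       -0.00012883]), 'tau': array([-1.60949689e-04, -4.42352414e+01, -1.78027582e+01, -2.64479659e-04,
        8.30699166e-03,  1.05970241e-06]), 'tcp_pos': array([ 0.15870246, -0.60376902,  0.23033747]), 'tool_rot': array([ 0.70132319,  0.09132197, -0.70124899,  0.08975487]), 'force': array([-0.0029167 , -0.56703464,  0.38750451]), 'ft_torque': array([ 0.01165583,  0.04886142, -0.00134776]), 'finger_gap': 0.9991946848324148}
scene [[410.6884205    0.         258.54809426]
 [  0.         410.6884205  191.25576111]
 [  0.           0.           1.        ]] [[ 0.88597156  0.46356389 -0.01276407]
 [ 0.30894964 -0.61054921 -0.72923233]
 [-0.34583886  0.64213565 -0.68414713]] [-0.48409914 -0.10889265  1.50219755]
top [[417.23746585   0.         251.34882522]
 [  0.         417.23746585 189.96024473]
 [  0.           0.           1.        ]] [[-0.01416559 -0.99989584  0.00276601]
 [-0.99497477  0.01382155 -0.0991674 ]
 [ 0.09911884 -0.00415687 -0.99506692]] [5.02352502e-04 5.61423621e-01 1.00404748e+00]
```

View pics/scene0.png

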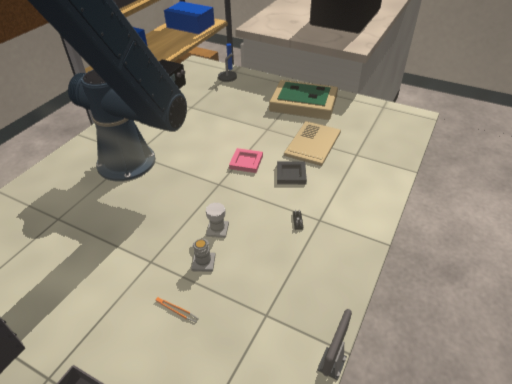

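View pics/top0.png

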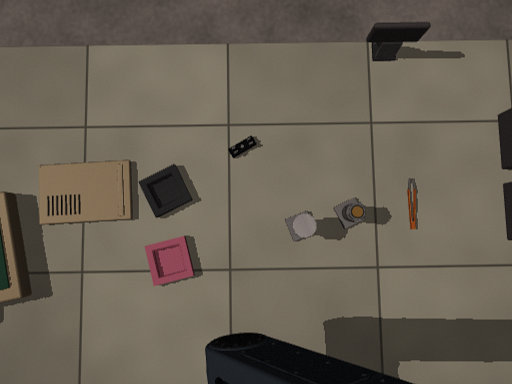

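The scene view shows the capped housing at (216,218), a capless look-alike at (202,253), the dark block at (291,172) and a pink decoy at (246,160). In the top view the capped housing is at (303,226), the dark block at (166,190), the pink block at (170,260), the fuse holder at (243,147), the tweezers at (413,204) and the lid at (85,192). Next I'll zoom in on the housing and block.

```bash
cat > h.py <<'E'
import numpy as np, cv2
from station import manip
def ray(s,uv):
    K,R,t=s["camera_matrix"],np.array(s["R"]),np.array(s["t"])
    return -R.T@t, R.T@np.linalg.solve(K,np.array([uv[0],uv[1],1.]))
def plane(s,uv,z):
    c,d=ray(s,uv); return c+d*(z-c[2])/d[2]
def proj(s,X):
    p=s["R"]@np.array(X)+s["t"]; p=s["camera_matrix"]@p; return p[:2]/p[2]
def tri(s1,u1,s2,u2):
    c1,d1=ray(s1,u1); c2,d2=ray(s2,u2)
    d1/=np.linalg.norm(d1); d2/=np.linalg.norm(d2)
    a=np.linalg.lstsq(np.c_[d1,-d2],c2-c1,rcond=None)[0]
    p,q=c1+a[0]*d1,c2+a[1]*d2
    return (p+q)/2,np.linalg.norm(p-q)
def crop(s,name,x0,y0,x1,y1,k):
    im=s["pixels"][y0:y1,x0:x1,::-1]
    cv2.imwrite(name,cv2.resize(im,None,fx=k,fy=k,interpolation=cv2.INTER_CUBIC))
E
python3 - <<'E'
from h import *
s=manip.snapshot("top"); c=manip.snapshot("scene")
crop(s,"pics/t_h.png",270,190,370,260,8)
crop(s,"pics/t_b.png",125,150,210,210,9)
crop(c,"pics/s_hb.png",180,130,320,280,4)
import pickle; pickle.dump((s,c),open("snap0.pkl","wb"))
E
```

```text
(no output)
```

View pics/t_h.png

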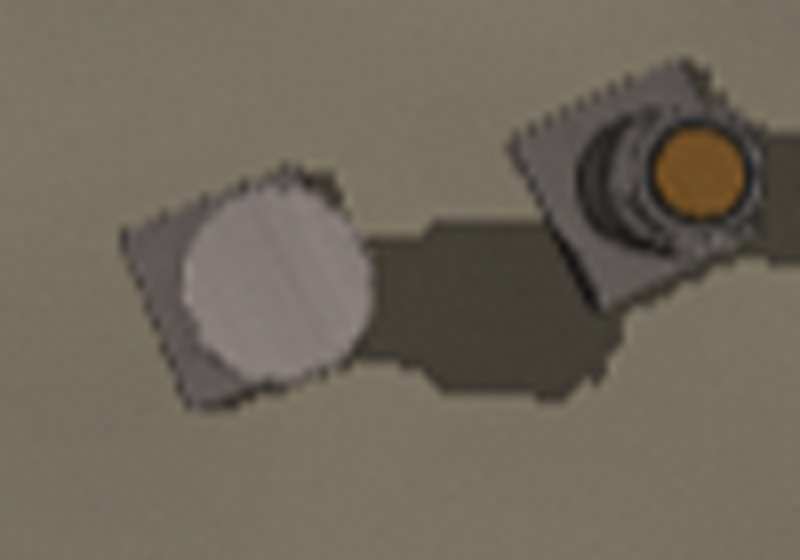

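View pics/t_b.png

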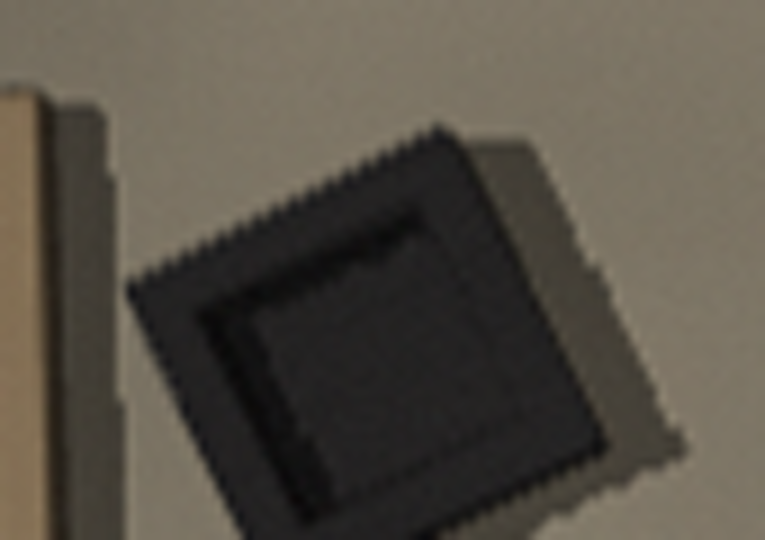

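View pics/s_hb.png

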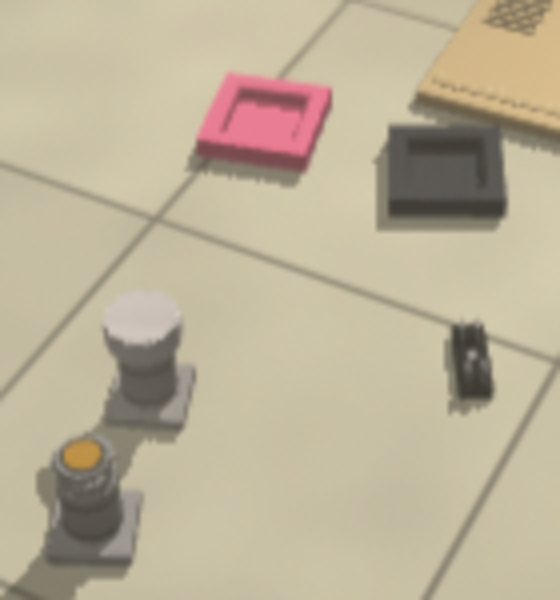

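The top crops show the cap as a light disc centred near (304.5,225) with the housing's foot corners at about (285.5,219.5) and (294,240.5). The block's corners are near (139,182), (174,164.5) and (192,199.5). Now I'll measure these with masks.

```bash
python3 - <<'E'
from h import *
import pickle; s,c=pickle.load(open("snap0.pkl","rb"))
P=s["pixels"].astype(int)
for n,(u,v) in dict(cap=(303,226),foot=(290,226),floor=(280,210),shadow=(325,228),block=(152,185),bfloor=(170,195),tube=(345,215)).items(): print(n,P[v,u])
# cap
br=P.sum(2); hsv=cv2.cvtColor(s["pixels"],cv2.COLOR_RGB2HSV)
b_r=P[:,:,2]-P[:,:,0]
def big(m,roi):
    z=np.zeros(m.shape,np.uint8); x0,y0,x1,y1=roi; z[y0:y1,x0:x1]=m[y0:y1,x0:x1]
    n,l,st,_=cv2.connectedComponentsWithStats(z); k=1+np.argmax(st[1:,4]); return (l==k).astype(np.uint8)
roi=(275,200,325,250)
cap=big((br>360)&(b_r>-12),roi); 
print("cap area",cap.sum())
cn=max(cv2.findContours(cap,cv2.RETR_EXTERNAL,cv2.CHAIN_APPROX_NONE)[0],key=len)
e=cv2.fitEllipse(cn);print(e); M=cv2.moments(cap,True);u=(M['m10']/M['m00'],M['m01']/M['m00']);print(u,plane(s,u,.090),plane(s,e[0],.09))
foot=big((b_r>-8)&(br>200),roi); 
cn=max(cv2.findContours(foot,cv2.RETR_EXTERNAL,cv2.CHAIN_APPROX_NONE)[0],key=len)
cv2.imwrite("pics/footm.png",cv2.resize((foot*120+cap*120)[190:260,270:370],None,fx=6,fy=6,interpolation=0))
blk=big((br<160),(125,150,200,225))
cn=max(cv2.findContours(blk,cv2.RETR_EXTERNAL,cv2.CHAIN_APPROX_NONE)[0],key=len)
r=cv2.minAreaRect(cn);print("blk",r,blk.sum())
cv2.imwrite("pics/blkm.png",cv2.resize(blk[150:225,125:200]*255,None,fx=6,fy=6,interpolation=0))
E
```

```text
cap [130 121 118]
foot [92 87 85]
floor [123 114  99]
shadow [69 64 56]
block [21 21 20]
bfloor [34 34 33]
tube [44 40 40]
cap area 1Traceback (most recent call last):
  File "<stdin>", line 15, in <module>
cv2.error: OpenCV(4.12.0) /io/opencv/modules/imgproc/src/shapedescr.cpp:361: error: (-201:Incorrect size of input array) There should be at least 5 points to fit the ellipse in function 'fitEllipseNoDirect'
```

```bash
python3 -c "
import cv2,numpy as np
a=cv2.imread('pics/footm.png');b=cv2.imread('pics/blkm.png')
h=max(a.shape[0],b.shape[0]);o=np.zeros((h,1060,3),np.uint8);o[:a.shape[0],:a.shape[1]]=a;o[:b.shape[0],605:1055]=b;cv2.imwrite('pics/m.png',cv2.resize(o,None,fx=.75,fy=.75))"
```

```text
[ WARN:0@0.013] global loadsave.cpp:275 findDecoder imread_('pics/footm.png'): can't open/read file: check file path/integrity
[ WARN:0@0.014] global loadsave.cpp:275 findDecoder imread_('pics/blkm.png'): can't open/read file: check file path/integrity
Traceback (most recent call last):
AttributeError: 'NoneType' object has no attribute 'shape'
```

```bash
cat > m.py <<'E'
from h import *
def big(m,roi):
    z=np.zeros(m.shape,np.uint8); x0,y0,x1,y1=roi; z[y0:y1,x0:x1]=m[y0:y1,x0:x1]
    n,l,st,_=cv2.connectedComponentsWithStats(z); k=1+np.argmax(st[1:,4]); return (l==k).astype(np.uint8)
def contour(m): return max(cv2.findContours(m,cv2.RETR_EXTERNAL,cv2.CHAIN_APPROX_NONE)[0],key=len)
def cen(m): M=cv2.moments(m,True); return (M['m10']/M['m00'],M['m01']/M['m00'])
E
python3 - <<'E'
from m import *
import pickle; s,c=pickle.load(open("snap0.pkl","rb"))
P=s["pixels"].astype(float); ratio=P[:,:,2]/(P[:,:,0]+1); br=P.sum(2)
roi=(275,200,322,250)
cap=big((br>310)&(ratio>.86),roi); print("cap",cap.sum(),cen(cap),plane(s,cen(cap),.09), cv2.fitEllipse(contour(cap)))
foot=big((ratio>.87),roi); foot|=cap
blk=big((br<130),(125,150,200,225))
r=cv2.minAreaRect(contour(blk));print("blk",r)
pts=cv2.boxPoints(r); w=np.array([plane(s,p,.02) for p in pts]);print(w)
a=cv2.resize((foot*120+cap*120)[195:255,270:330],None,fx=6,fy=6,interpolation=0)
b=cv2.resize(blk[155:215+5,135:195+5]*240,None,fx=6,fy=6,interpolation=0)
o=np.zeros((400,760),np.uint8);o[:360,:360]=a;o[:390,365:755]=b;cv2.imwrite("pics/m.png",o)
E
```

```text
cap 435 (304.17241379310343, 225.01839080459771) [ 0.47228892 -0.12772364  0.09      ] ((304.1657409667969, 224.9983367919922), (22.266483306884766, 23.092042922973633), 159.9441375732422)
blk ((165.6000213623047, 190.70001220703125), (39.35479736328125, 40.696434020996094), 63.43495178222656)
[[0.58552689 0.27361038 0.02      ]
 [0.63020909 0.18302602 0.02      ]
 [0.54111101 0.13894955 0.02      ]
 [0.49720261 0.22898914 0.02      ]]
```

View pics/m.png

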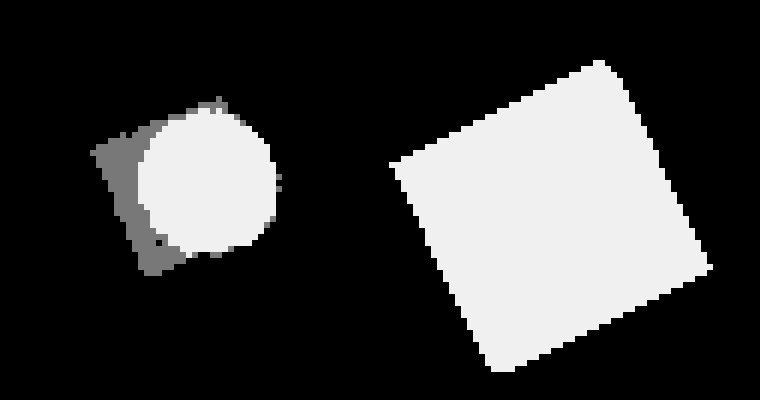

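```bash
python3 - <<'E'
from m import *
import pickle; s,c=pickle.load(open("snap0.pkl","rb"))
for q in (s,c): print("cam",-q["R"].T@q["t"])
k=6
def up(s,roi):
    x0,y0,x1,y1=roi; im=s["pixels"][y0:y1,x0:x1]
    U=cv2.resize(im,None,fx=k,fy=k,interpolation=cv2.INTER_CUBIC).astype(float); return U
def pts(m,roi): # to pixel coords
    p=contour(m)[:,0,:].astype(float); return (p+.5)/k-.5+np.array(roi[:2])
def edges(s,m,roi,zs,names=None):
    p=pts(m,roi); r=cv2.minAreaRect(p.astype(np.float32)); b=cv2.boxPoints(r); out=[]
    for i in range(4):
        a,d=b[i],b[(i+1)%4]; L=np.linalg.norm(d-a); t=(d-a)/L; n=np.array([-t[1],t[0]])
        q=p-a; f=(abs(q@n)<2)&(q@t>.15*L)&(q@t<.85*L)
        if f.sum()<20: continue
        vx,vy,x,y=cv2.fitLine(p[f].astype(np.float32),cv2.DIST_HUBER,0,.01,.01).ravel()
        for z in zs:
            w=np.array([plane(s,(x+e*vx,y+e*vy),z) for e in (-5,5)]); dd=w[1]-w[0]; ang=np.degrees(np.arctan2(dd[1],dd[0]))
            print("edge px",round(float(x),2),round(float(y),2),"z",z,"mid",w.mean(0).round(4),"ang%180",round(ang%180,2),"mod90",round(ang%90,2),"n",f.sum())
roi=(125,150,205,230); U=up(s,roi); ratio=U[...,2]/(U[...,0]+1); br=U.sum(2)
m=big(br<175-30,(0,0,*U.shape[1::-1]))
print("block top"); edges(s,m,roi,(0,.02))
roi=(275,200,322,250); U=up(s,roi); ratio=U[...,2]/(U[...,0]+1); br=U.sum(2)
cap=(br>312)&(ratio>.86)
foot=big((ratio>.865)&(br>200),(0,0,*U.shape[1::-1]))
print("foot top"); edges(s,foot,roi,(0,.012))
# scene views
for nm,roi in (("block",(270,150,315,195)),("cap",(195,195,240,245))):
    crop(c,f"pics/sc_{nm}.png",*roi,12)
roi=(270,150,315,195);U=up(c,roi);br=U.sum(2);print(U[20*k,22*k],U[30*k,22*k],U[20*k,40*k])
roi=(195,195,240,245);U=up(c,roi);print(U[17*k,21*k],U[22*k,21*k],U[10*k,5*k])
E
```

```text
cam [ 0.45908944 -0.00308375  1.05476796]
cam [ 0.9820587  -0.80668804  0.94213703]
block top
edge px 158.15 171.8 z 0 mid [0.614  0.2295 0.    ] ang%180 116.32 mod90 26.32 n 169
edge px 158.15 171.8 z 0.02 mid [0.6111 0.2251 0.02  ] ang%180 116.32 mod90 26.32 n 169
edge px 183.81 181.5 z 0 mid [0.5882 0.1641 0.    ] ang%180 25.12 mod90 25.12 n 154
edge px 183.81 181.5 z 0.02 mid [0.5857 0.1609 0.02  ] ang%180 25.12 mod90 25.12 n 154
edge px 174.62 208.68 z 0 mid [0.5193 0.1871 0.    ] ang%180 116.44 mod90 26.44 n 158
edge px 174.62 208.68 z 0.02 mid [0.5182 0.1835 0.02  ] ang%180 116.44 mod90 26.44 n 158
edge px 147.16 199.75 z 0 mid [0.5429 0.2567 0.    ] ang%180 26.06 mod90 26.06 n 155
edge px 147.16 199.75 z 0.02 mid [0.5413 0.2518 0.02  ] ang%180 26.06 mod90 26.06 n 155
foot top
edge px 297.7 214.07 z 0 mid [ 0.5013 -0.1237  0.    ] ang%180 110.3 mod90 20.3 n 121
edge px 297.7 214.07 z 0.012 mid [ 0.5008 -0.1224  0.012 ] ang%180 110.3 mod90 20.3 n 121
edge px 314.63 220.53 z 0 mid [ 0.4844 -0.166   0.    ] ang%180 19.46 mod90 19.46 n 79
edge px 314.63 220.53 z 0.012 mid [ 0.4841 -0.1642  0.012 ] ang%180 19.46 mod90 19.46 n 79
edge px 304.6 236.9 z 0 mid [ 0.4438 -0.1396  0.    ] ang%180 106.21 mod90 16.21 n 114
edge px 304.6 236.9 z 0.012 mid [ 0.4439 -0.1381  0.012 ] ang%180 106.21 mod90 16.21 n 114
edge px 288.97 229.28 z 0 mid [ 0.4634 -0.1008  0.    ] ang%180 20.73 mod90 20.73 n 106
edge px 288.97 229.28 z 0.012 mid [ 0.4633 -0.0997  0.012 ] ang%180 20.73 mod90 20.73 n 106
[93. 89. 84.] [77. 74. 69.] [206. 197. 169.]
[206. 195. 187.] [121. 115. 108.] [169. 162. 139.]
```

View pics/sc_block.png

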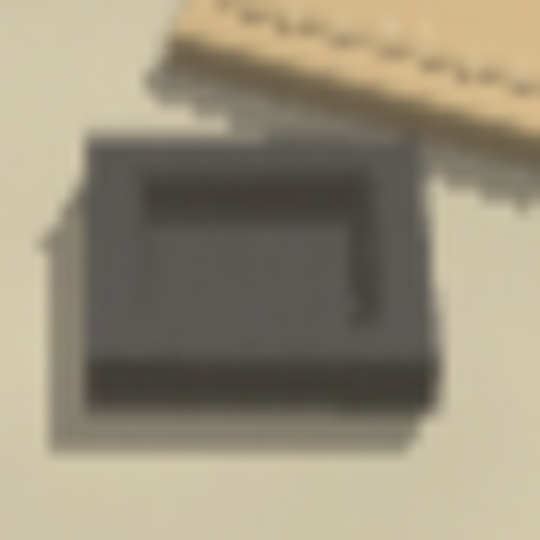

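View pics/sc_cap.png

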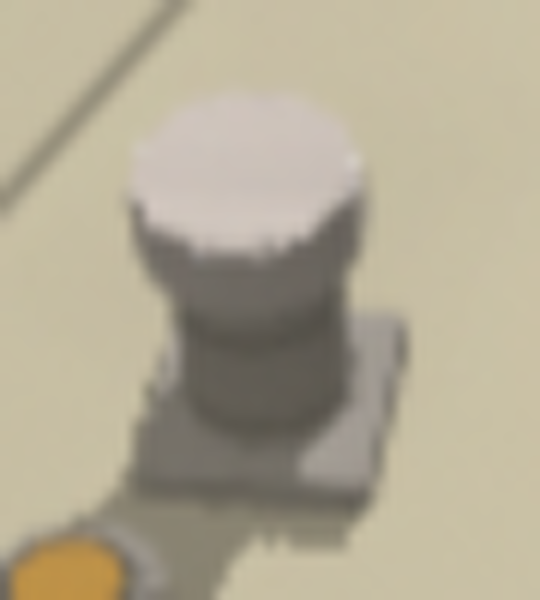

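The scene crops show the dark block's top face at about (277.5–306, 161–180) and the cap's light top centred near (215.5,209.5). I'll triangulate both as a cross-check and work out the tool yaw.

```bash
python3 - <<'E'
from m import *
from scipy.spatial.transform import Rotation as Ro
import pickle; s,c=pickle.load(open("snap0.pkl","rb"))
P=c["pixels"].astype(float); br=P.sum(2); ra=P[...,2]/(P[...,0]+1)
m=big((br>500)&(ra>.875),(195,195,240,230)); print("cap scene",m.sum(),cen(m),plane(c,cen(m),.09))
print("tri",tri(s,(304.17,225.02),c,cen(m)))
A=[np.array(p)/12+np.array([270,150])-.5 for p in ((88,136),(420,140),(437,362),(87,357))]
print("block scene corners z.02",np.array([plane(c,a,.02) for a in A]).round(4), np.mean([plane(c,a,.02) for a in A],0))
S=manip.sense(); R=Ro.from_quat(S["tool_rot"]).as_matrix(); print(R.round(3)); print("y yaw",np.degrees(np.arctan2(R[1,1],R[0,1])), "z yaw",np.degrees(np.arctan2(R[1,2],R[0,2])),"q",S["q"])
for n,t in dict(h=(.4723,-.1277),b=(.5641,.2077)).items():
    d=np.array([*t,S["tcp_pos"][2]])-S["tcp_pos"]; print(n,"tool shift cm",(R.T@d*100).round(2),"base yaw",np.degrees(np.arctan2(t[1],t[0])))
# neighbours' heights
m=(br<1)
E
```

```text
cap scene 190 (214.84736842105264, 208.8842105263158) [ 0.4726882  -0.13055271  0.09      ]
tri (array([ 0.47180731, -0.12836679,  0.08763498]), np.float64(0.0012278738202932105))
block scene corners z.02 [[0.5006 0.2285 0.02  ]
 [0.5892 0.2709 0.02  ]
 [0.6321 0.1817 0.02  ]
 [0.5434 0.1393 0.02  ]] [0.5663173  0.20509769 0.02      ]
[[-0.     0.254 -0.967]
 [ 0.001 -0.967 -0.254]
 [-1.    -0.001 -0.   ]]
y yaw -75.28716404567699 z yaw -165.28718682850825 q [-1.49248005e+00  5.28156981e-01  1.43342029e+00  4.31540060e-05
  1.18142130e+00 -1.78487366e-01]
h tool shift cm [  0.06 -38.11 -42.42] base yaw -15.129812630418616
b tool shift cm [  0.11 -68.22 -59.82] base yaw 20.213562016730663
```

```bash
python3 -m jog '{"linear":[[0,-4,-4.5],[0,-8,-9],[0,-11,-12],[0,-14,-15.5],[0,-17,-19],[0,-20,-22.5],[0,-23,-26],[0,-26,-29],[0,-29,-32.5],[0,-32,-36],[0,-35,-39],[0,-37,-41.5],[0,-37.95,-42.4],[0,-37.95,-42.4],[0,-37.95,-42.4],[0,-37.95,-42.4]],"twist":[0,-0.02,-0.04,-0.06,-0.08,-0.1,-0.1,-0.1,-0.1,-0.1,-0.1,-0.1,-0.1,-0.1,-0.1,-0.1],"claw":[1,1,1,1,1,1,1,1,1,1,1,1,1,1,1,1]}' 40
cat >> m.py <<'E'
from scipy.spatial.transform import Rotation as Ro
def st():
    S=manip.sense(); R=Ro.from_quat(S["tool_rot"]).as_matrix()
    print("t",round(S["t"],2),"tcp",S["tcp_pos"].round(4),"yawY",round(float(np.degrees(np.arctan2(R[1,1],R[0,1]))),2),"x",R[:,0].round(3),"F",S["force"].round(2),"T",S["ft_torque"].round(3),"gap",round(S["finger_gap"],3),"q",S["q"].round(2)); return S,R
E
python3 - <<'E'
from m import *
S,R=st()
d=np.array([.4725,-.1291,.056])-S["tcp_pos"]; print((R.T@d*100).round(2))
E
```

```text
t: 1.53
tcp_pos: [0.4728, -0.1285, 0.2312]
tool_rot: [-0.696, -0.127, 0.696, -0.127]
force: [0.5, -0.4, -1.0]
finger_gap: 0.999
t 1.53 tcp [ 0.4728 -0.1285  0.2312] yawY -69.34 x [-0. -0. -1.] F [ 0.51 -0.37 -1.01] T [ 0.075  0.014 -0.009] gap 0.999 q [-0.49  0.35  1.76 -0.    1.03  0.72]
[17.52  0.05  0.05]
```

```bash
python3 -m jog '{"linear":[[3,0,0],[6,0,0],[9,0,0],[12,0,0],[15,0,0],[17,0,0],[17.5,0,0],[17.5,0,0],[17.5,0,0]],"twist":[0,0,0,0,0,0,0,0,0],"claw":[1,1,1,1,1,1,1,1,1]}' 60
python3 - <<'E'
from m import *
st(); s=manip.snapshot("top"); c=manip.snapshot("scene")
crop(s,"pics/t1.png",260,180,360,260,7); crop(c,"pics/s1.png",170,150,270,270,5)
E
```

```text
t: 2.28
tcp_pos: [0.4726, -0.1308, 0.0568]
tool_rot: [0.696, 0.125, -0.696, 0.125]
force: [-0.7, 0.1, -0.7]
finger_gap: 0.996
t 2.28 tcp [ 0.4726 -0.1308  0.0568] yawY -69.64 x [ 0. -0. -1.] F [-0.71  0.06 -0.66] T [-0.018 -0.006  0.014] gap 0.996 q [-0.5   0.65  1.91 -0.    0.59  0.72]
```

View pics/s1.png

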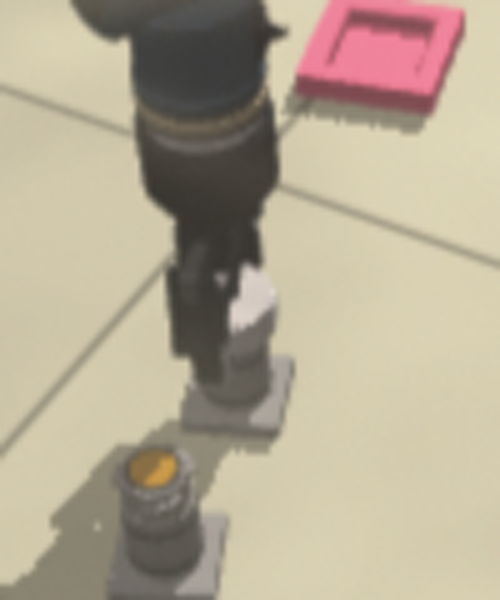

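View pics/t1.png

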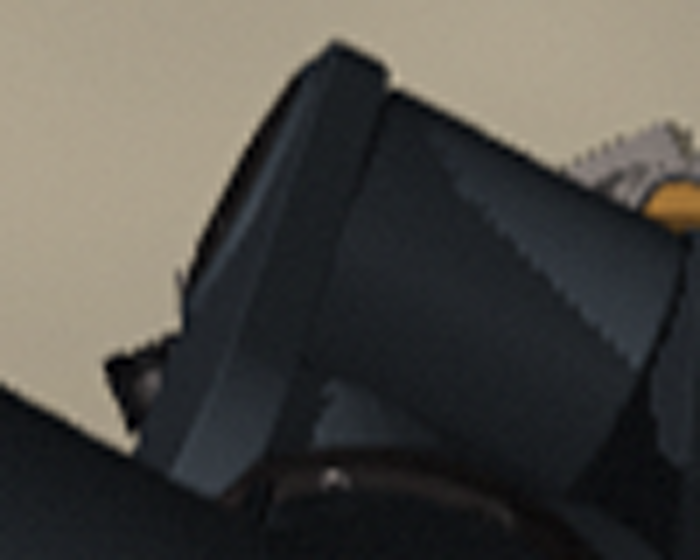

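The scene view shows the fingers straddling the cap, which is at about (220,211). The arm hides it in the top view. Closing now.

```bash
python3 -m jog '{"linear":[[0,0,0],[0,0,0],[0,0,0],[0,0,0],[0,0,0],[0,0,0],[0,0,0],[0,0,0],[0,0,0],[0,0,0]],"twist":[0,0,0,0,0,0,0,0,0,0],"claw":[-1,-1,-1,-1,-1,-1,-1,-1,-1,-1]}' 60
python3 - <<'E'
from m import *
st(); c=manip.snapshot("scene")
crop(c,"pics/s2.png",180,180,250,250,8)
E
```

```text
t: 3.22
tcp_pos: [0.4726, -0.1293, 0.0573]
tool_rot: [0.696, 0.125, -0.696, 0.126]
force: [-1.4, 2.4, 6.9]
finger_gap: 0.637
t 3.22 tcp [ 0.4726 -0.1293  0.0573] yawY -69.54 x [ 0.001 -0.    -1.   ] F [-1.38  2.43  6.94] T [ 0.195  0.085 -0.014] gap 0.637 q [-0.5   0.65  1.91  0.    0.59  0.72]
```

View pics/s2.png

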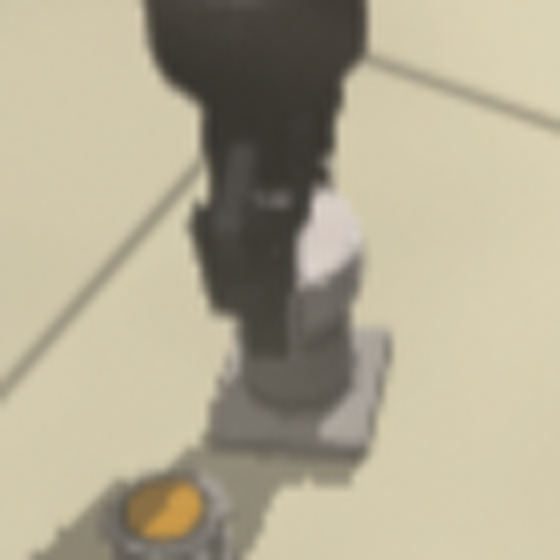

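The fingers stopped at 0.637, about 54 mm, which means the pads are on the cap's flats. Lifting next.

```bash
python3 -m jog '{"linear":[[-0.5,0,0],[-1,0,0],[-2,0,0],[-3,0,0],[-4,0,0],[-5,0,0],[-6,0,0],[-7,0,0],[-7,0,0],[-7,0,0]],"twist":[0,0,0,0,0,0,0,0,0,0],"claw":[-1,-1,-1,-1,-1,-1,-1,-1,-1,-1]}' 80
python3 - <<'E'
from m import *
S,R=st(); c=manip.snapshot("scene")
crop(c,"pics/s3.png",170,150,270,250,6)
d=np.array([.5652,.2064,S["tcp_pos"][2]])-S["tcp_pos"]; print((R.T@d*100).round(2))
E
```

```text
t: 4.1
tcp_pos: [0.4729, -0.13, 0.1273]
tool_rot: [0.697, 0.125, -0.695, 0.126]
force: [0.0, 0.1, -3.8]
finger_gap: 0.628
t 4.1 tcp [ 0.4729 -0.13    0.1273] yawY -69.56 x [ 0.002 -0.001 -1.   ] F [ 0.01  0.05 -3.79] T [0.011 0.035 0.045] gap 0.628 q [-0.5   0.51  1.87 -0.    0.76  0.72]
[-2.00e-02 -2.83e+01 -2.04e+01]
```

View pics/s3.png

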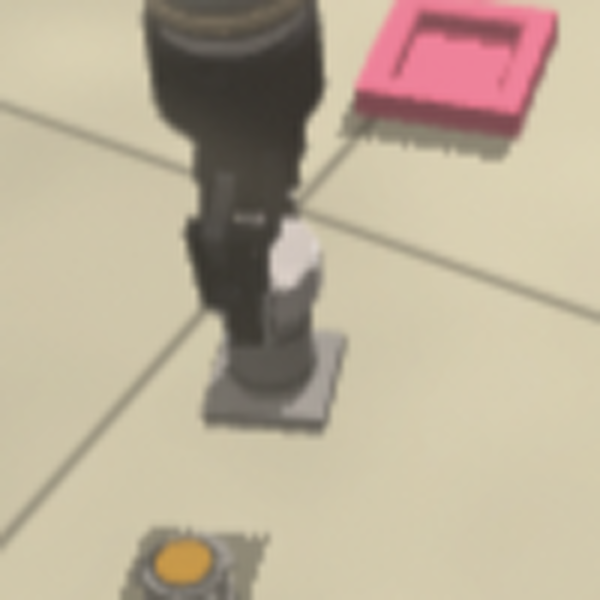

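The housing is hanging from the gripper with about 3.8 N on the wrist. Carrying it over to the block.

```bash
python3 -m jog '{"linear":[[0,-0.6,-0.4],[0,-1.8,-1.3],[0,-3.5,-2.5],[0,-5.6,-4],[0,-8,-5.8],[0,-10.5,-7.6],[0,-13,-9.4],[0,-15.5,-11.2],[0,-18,-13],[0,-20.5,-14.8],[0,-22.8,-16.4],[0,-24.8,-17.8],[0,-26.4,-19],[0,-27.5,-19.8],[0,-28.1,-20.2],[0,-28.3,-20.4],[0,-28.3,-20.4],[0,-28.3,-20.4],[0,-28.3,-20.4]],"twist":[0,0,0,0,-0.01,-0.02,-0.03,-0.04,-0.05,-0.06,-0.07,-0.08,-0.09,-0.1,-0.1,-0.1,-0.1,-0.1,-0.1],"claw":[-1,-1,-1,-1,-1,-1,-1,-1,-1,-1,-1,-1,-1,-1,-1,-1,-1,-1,-1]}'
python3 - <<'E'
from m import *
import pickle
S,R=st(); c=manip.snapshot("scene"); s=manip.snapshot("top")
pickle.dump((s,c),open("snap4.pkl","wb"))
crop(c,"pics/s4.png",250,90,340,200,6); crop(s,"pics/t4.png",110,140,220,220,7)
E
```

```text
t: 5.73
tcp_pos: [0.5644, 0.2055, 0.1261]
tool_rot: [-0.688, -0.16, 0.689, -0.16]
force: [-0.8, 0.2, -4.2]
finger_gap: 0.632
t 5.73 tcp [0.5644 0.2055 0.1261] yawY -63.9 x [-0.001 -0.001 -1.   ] F [-0.83  0.2  -4.15] T [ 0.009  0.016 -0.015] gap 0.632 q [ 0.16  0.63  1.59 -0.    0.93  1.28]
```

View pics/s4.png

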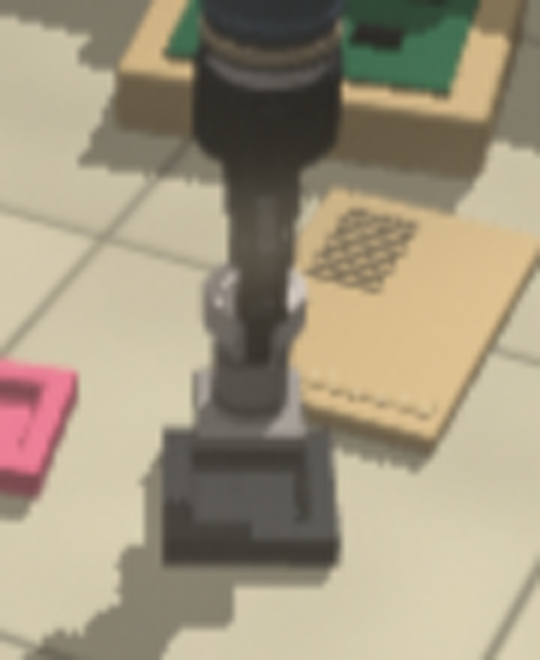

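View pics/t4.png

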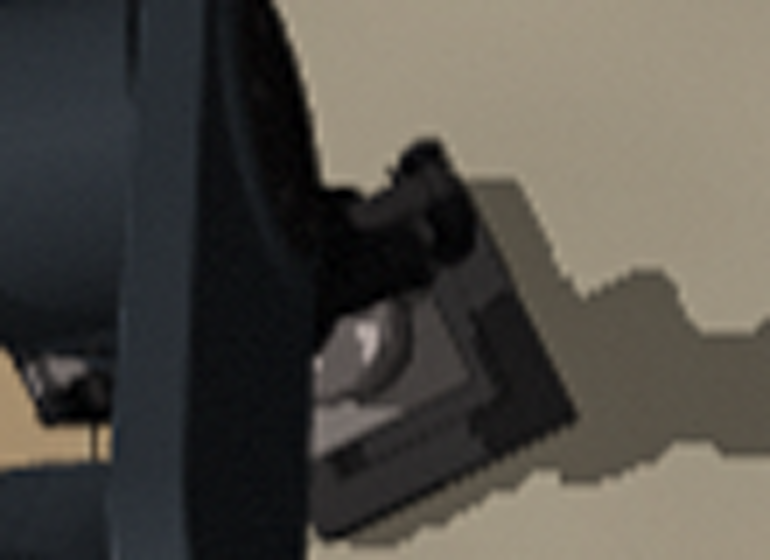

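The scene view shows the housing hanging above the block, with its foot front edge at about (282–300,162) and the block front at (277–306,180). I'll lower it until it hovers just above the block, then check the alignment.

```bash
python3 -m jog '{"linear":[[0.5,0,0],[1.5,0,0],[2.5,0,0],[3.3,0,0],[3.8,0,0],[4,0,0],[4,0,0],[4,0,0],[4,0,0]],"twist":[0,0,0,0,0,0,0,0,0],"claw":[-1,-1,-1,-1,-1,-1,-1,-1,-1]}'
python3 - <<'E'
from m import *
import pickle
S,R=st(); c=manip.snapshot("scene"); s=manip.snapshot("top")
pickle.dump((s,c),open("snap5.pkl","wb"))
crop(c,"pics/s5.png",262,125,322,190,9); crop(s,"pics/t5.png",145,155,200,220,9)
E
```

```text
t: 6.58
tcp_pos: [0.5652, 0.2068, 0.0866]
tool_rot: [0.689, 0.16, -0.688, 0.16]
force: [0.2, -0.4, -4.0]
finger_gap: 0.628
t 6.58 tcp [0.5652 0.2068 0.0866] yawY -63.82 x [ 0.001  0.    -1.   ] F [ 0.18 -0.39 -4.03] T [0.051 0.019 0.032] gap 0.628 q [ 0.17  0.69  1.61 -0.    0.85  1.28]
```

View pics/s5.png

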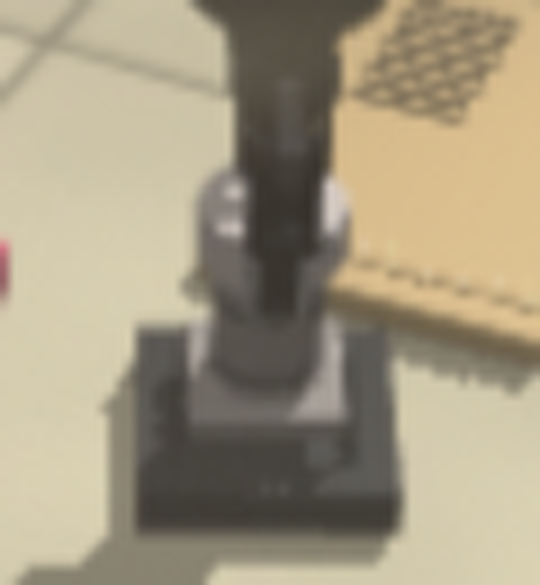

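View pics/t5.png

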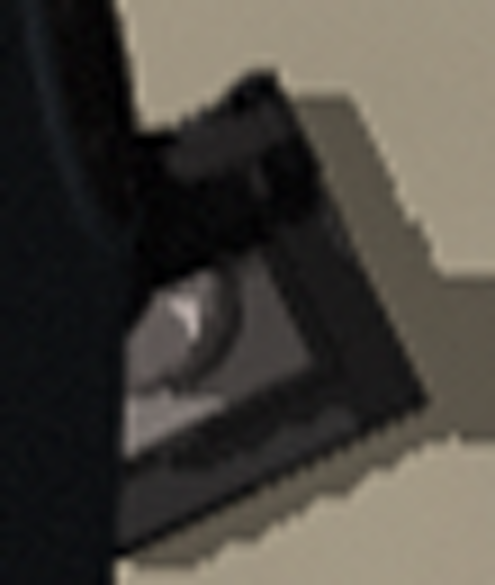

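```bash
python3 - <<'E'
from m import *
import pickle
s,c=pickle.load(open("snap5.pkl","rb"))
z=.0413
def f(s,l,o): return np.array([plane(s,np.array(p)/9+np.array(o)-.5,z)[:2] for p in l])
T=f(s,[(308,362),(125,455),(268,255)],(145,155)); print(T.round(4))
a=lambda v:np.degrees(np.arctan2(v[1],v[0]))
print("edge angles top",a(T[1]-T[0])%90,a(T[2]-T[0])%90)
C=f(c,[(188,412),(350,420),(335,318)],(262,125)); print(C.round(4),np.linalg.norm(C[1]-C[0]),"ang",a(C[1]-C[0])%90,a(C[2]-C[1])%90)
th=np.radians(26.2);u=np.array([np.cos(th),np.sin(th)]);v=np.array([-u[1],u[0]])
# corner toward (-u... ) : top-view right-lower corner = lower u? and -v
print("centre from top corner", T[0]+.03*u+.03*v, "from scene corners", C[0]+.03*u+.03*v if 0 else C[:2].mean(0)+.03*v)
E
```

```text
[[0.5508 0.1698]
 [0.5263 0.2191]
 [0.5802 0.1808]]
edge angles top 26.443897369447328 20.470452910297567
[[0.5506 0.1673]
 [0.6068 0.1904]
 [0.5774 0.2438]] 0.06075674931885854 ang 22.37819746945633 28.824217788336043
centre from top corner [0.56451062 0.20999155] from scene corners [0.56544543 0.20578816]
```

```bash
python3 - <<'E'
from m import *
import pickle
s,c=pickle.load(open("snap5.pkl","rb"))
z=.0413;k=6
for nm,S,roi in (("scene",c,(278,158,304,176)),("top",s,(160,180,185,208))):
    x0,y0,x1,y1=roi
    g=cv2.cvtColor(S["pixels"],cv2.COLOR_RGB2GRAY)[y0:y1,x0:x1]; print(nm); print(g)
E
```

```text
scene
[[206 206 205 205 196 164 154 119  83  80  83  85  71  56  55  55  58  83
   79  77  92  99 102 107 114 124]
 [204 203 203 203 202 196 190 141  87  73  77  82  72  60  59  59  61  83
   73  78 104 104 100  98  99  99]
 [188 187 188 188 184 184 179 134  91  79  74  77  76  71  68  69  72  81
   76  92 132 124 109 103 101  97]
 [137 137 137 136 128 157 158 121  90  84  83  82  80  78  74  77  81  81
   82 105 149 142 114 107 106  98]
 [ 94  94  94  94 102 153 156 111  86  84  84  83  83  82  81  82  81  81
   83 107 152 147 103  92  91  90]
 [ 89  88  89  86  99 157 155 106  86  83  83  83  83  82  82  82  82  81
   84 108 154 165 104  90  89  89]
 [ 89  88  88  83  94 155 144  98  83  83  84  84  83  82  82  81  82  80
   83 109 155 165  99  87  89  90]
 [ 89  88  88  82  89 147 118  87  76  79  82  83  82  82  81  81  81  77
   84 116 155 156  92  85  89  89]
 [ 88  87  83  78  83 128 110  97  81  74  76  78  79  78  78  78  76  73
   90 132 158 156  91  84  89  90]
 [ 88  81  72  66  76 105 106 104  94  82  75  73  72  73  73  73  71  79
  113 140 159 156  93  84  89  90]
 [ 8
[... 3113 characters left out ...]
36  26  25  22  20  21  23  24  26  25
   24  24  41  46  48  46  35]
 [115 117 124 113  95  71  45  27  22  23  19  22  21  26  25  25  38  37
   39  39  47  48  46  47  36]
 [119 114  97  74  49  39  36  26  19  19  22  22  26  26  26  38  48  47
   46  45  47  44  35  31  36]
 [ 94  74  51  40  36  37  23  26  20  26  28  25  24  28  41  47  47  44
   46  44  36  31  37  38  73]
 [ 49  25  30  39  24  25  21  23  26  24  25  39  37  39  45  45  46  46
   35  31  37  38  74  73  89]
 [ 26  24  30  36  21  24  22  23  26  38  39  47  46  45  46  44  37  31
   37  38  72  75  89  89  86]
 [ 28  35  42  45  36  38  36  36  38  44  46  44  44  45  33  29  36  39
   74  73  91  88  87  86  86]]
```

The foot's edges fit at roughly 27° against the block's 26°, and the centres agree within about 2 mm, inside the pocket's play and chamfer. Lowering gently while watching the force.

```bash
python3 -m jog '{"linear":[[0.2,0,0],[0.4,0,0],[0.6,0,0],[0.8,0,0],[1,0,0],[1.1,0,0],[1.2,0,0],[1.3,0,0],[1.4,0,0],[1.4,0,0]],"twist":[0,0,0,0,0,0,0,0,0,0],"claw":[-1,-1,-1,-1,-1,-1,-1,-1,-1,-1]}'
python3 - <<'E'
from m import *
st()
E
```

```text
t: 7.52
tcp_pos: [0.5647, 0.2067, 0.0721]
tool_rot: [-0.689, -0.16, 0.689, -0.16]
force: [0.7, -0.4, -5.0]
finger_gap: 0.628
t 7.52 tcp [0.5647 0.2067 0.0721] yawY -63.83 x [-0. -0. -1.] F [ 0.65 -0.41 -4.99] T [0.005 0.024 0.059] gap 0.628 q [ 0.17  0.71  1.61 -0.    0.82  1.28]
```

```bash
python3 -m jog '{"linear":[[0.1,0,0],[0.2,0,0],[0.3,0,0],[0.4,0,0],[0.5,0,0],[0.6,0,0],[0.65,0,0],[0.65,0,0],[0.65,0,0]],"twist":[0,0,0,0,0,0,0,0,0],"claw":[-1,-1,-1,-1,-1,-1,-1,-1,-1]}'
python3 - <<'E'
from m import *
st(); c=manip.snapshot("scene"); s=manip.snapshot("top")
crop(c,"pics/s6.png",262,125,322,190,9); crop(s,"pics/t6.png",145,155,200,220,9)
E
```

```text
t: 8.27
tcp_pos: [0.5648, 0.2068, 0.066]
tool_rot: [0.689, 0.16, -0.689, 0.16]
force: [-0.8, 0.3, -2.4]
finger_gap: 0.632
t 8.27 tcp [0.5648 0.2068 0.066 ] yawY -63.82 x [ 0.  0. -1.] F [-0.77  0.34 -2.36] T [ 0.035  0.142 -0.024] gap 0.632 q [0.17 0.72 1.62 0.   0.81 1.28]
```

View pics/s6.png

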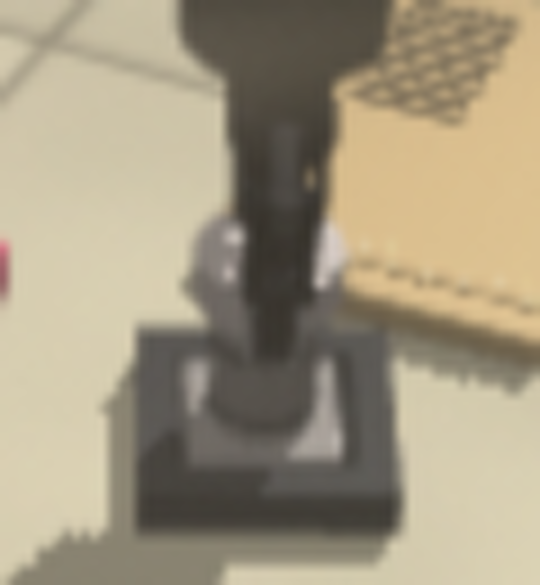

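View pics/t6.png

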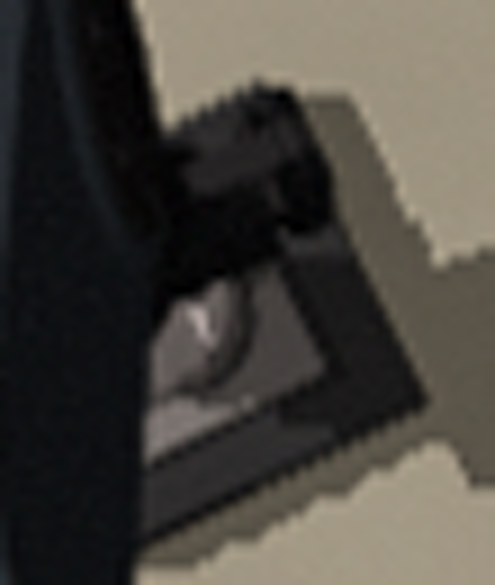

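The foot now lies in the pocket, its top face near block level at about (283–300,165–177) in the scene view. A small press will confirm it's on the floor.

```bash
python3 -m jog '{"linear":[[0.05,0,0],[0.1,0,0],[0.15,0,0],[0.15,0,0],[0.15,0,0]],"twist":[0,0,0,0,0],"claw":[-1,-1,-1,-1,-1]}' 90
python3 - <<'E'
from m import *
st()
E
```

```text
t: 8.78
tcp_pos: [0.5647, 0.207, 0.0656]
tool_rot: [0.689, 0.16, -0.689, 0.16]
force: [-3.6, 0.8, 5.9]
finger_gap: 0.632
t 8.78 tcp [0.5647 0.207  0.0656] yawY -63.83 x [ 0.  0. -1.] F [-3.6   0.79  5.89] T [0.071 0.466 0.009] gap 0.632 q [0.17 0.72 1.62 0.   0.8  1.28]
```

Seated: it stopped at z 0.0656 with a net press of about 10 N. Now I'll unscrew the first 30°, following the 1 mm per 15° pitch.

```bash
python3 -m jog '{"linear":[[0,0,0],[-0.02,0,0],[-0.04,0,0],[-0.06,0,0],[-0.08,0,0],[-0.1,0,0],[-0.12,0,0],[-0.14,0,0],[-0.16,0,0],[-0.18,0,0],[-0.2,0,0],[-0.2,0,0]],"twist":[-0.04,-0.08,-0.13,-0.18,-0.23,-0.28,-0.33,-0.38,-0.43,-0.48,-0.52,-0.52],"claw":[-1,-1,-1,-1,-1,-1,-1,-1,-1,-1,-1,-1]}' 90
python3 - <<'E'
from m import *
st(); c=manip.snapshot("scene"); s=manip.snapshot("top")
crop(c,"pics/s7.png",262,125,322,190,9); crop(s,"pics/t7.png",145,155,200,220,9)
E
```

```text
t: 9.78
tcp_pos: [0.5658, 0.2073, 0.0676]
tool_rot: [0.625, 0.332, -0.623, 0.332]
force: [-0.8, 2.4, 6.4]
finger_gap: 0.63
t 9.78 tcp [0.5658 0.2073 0.0676] yawY -33.99 x [ 0.003  0.001 -1.   ] F [-0.8   2.4   6.39] T [0.251 0.175 0.052] gap 0.63 q [0.17 0.72 1.61 0.   0.81 0.76]
```

View pics/s7.png

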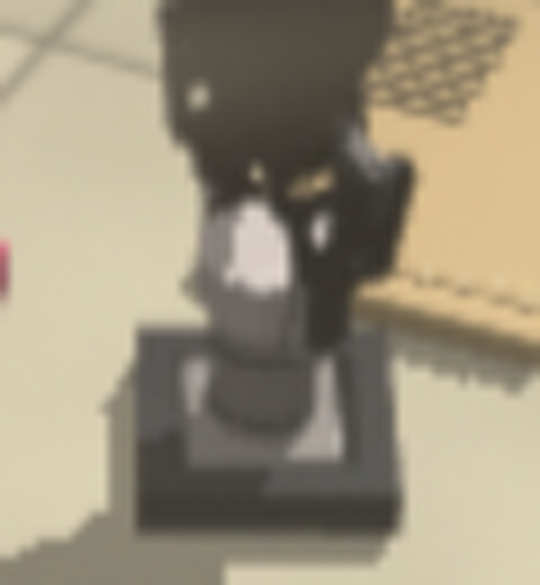

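View pics/t7.png

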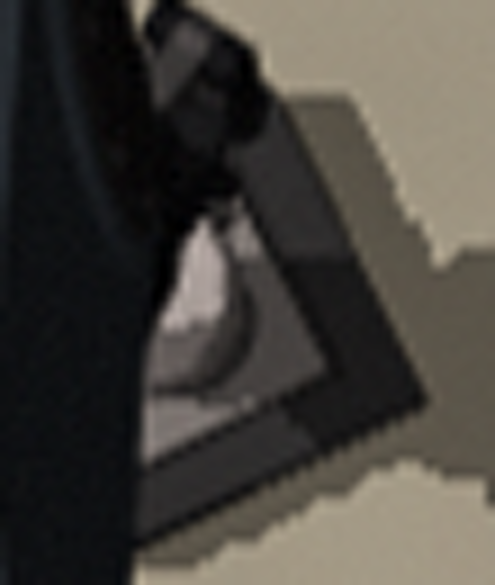

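The foot hasn't moved in either view and the gripper gap is steady, so the cap is turning with the gripper. Continuing in smaller steps.

```bash
python3 -m jog '{"linear":[[-0.01,0,0],[-0.03,0,0],[-0.05,0,0],[-0.07,0,0],[-0.09,0,0],[-0.11,0,0],[-0.12,0,0],[-0.13,0,0]],"twist":[-0.04,-0.09,-0.14,-0.19,-0.24,-0.28,-0.31,-0.34],"claw":[-1,-1,-1,-1,-1,-1,-1,-1]}' 90
python3 - <<'E'
from m import *
st()
E
python3 -m jog '{"linear":[[-0.01,0,0],[-0.02,0,0],[-0.02,0,0]],"twist":[-0.04,-0.08,-0.08],"claw":[-1,-1,-1]}' 90
python3 - <<'E'
from m import *
st()
E
```

```text
t: 10.55
tcp_pos: [0.5656, 0.2072, 0.0687]
tool_rot: [0.56, 0.432, -0.559, 0.433]
force: [-0.6, 1.1, 5.5]
finger_gap: 0.631
t 10.55 tcp [0.5656 0.2072 0.0687] yawY -14.56 x [ 0.002  0.001 -1.   ] F [-0.6   1.11  5.48] T [ 0.232  0.258 -0.083] gap 0.631 q [0.17 0.72 1.61 0.   0.81 0.42]
t: 10.8
tcp_pos: [0.5655, 0.2072, 0.0691]
tool_rot: [0.542, 0.454, -0.541, 0.455]
force: [-2.2, 1.9, 6.7]
finger_gap: 0.632
t 10.8 tcp [0.5655 0.2072 0.0691] yawY -9.96 x [ 0.002  0.001 -1.   ] F [-2.22  1.9   6.7 ] T [0.283 0.251 0.05 ] gap 0.632 q [0.17 0.72 1.61 0.   0.81 0.34]
```

```bash
python3 -m jog '{"linear":[[-0.02,0,0],[-0.03,0,0],[-0.04,0,0],[-0.04,0,0]],"twist":[-0.04,-0.08,-0.12,-0.12],"claw":[-1,-1,-1,-1]}' 90
python3 - <<'E'
from m import *
st()
E
python3 -m jog '{"linear":[[0,0,0],[0,0,0]],"twist":[-0.04,-0.04],"claw":[-1,-1]}' 90
python3 - <<'E'
from m import *
st()
E
```

```text
t: 11.13
tcp_pos: [0.5654, 0.2073, 0.0695]
tool_rot: [0.514, 0.486, -0.513, 0.487]
force: [-2.4, 2.8, 6.6]
finger_gap: 0.626
t 11.13 tcp [0.5654 0.2073 0.0695] yawY -3.09 x [ 0.002  0.001 -1.   ] F [-2.45  2.8   6.64] T [0.271 0.376 0.034] gap 0.626 q [0.17 0.71 1.61 0.   0.81 0.22]
t: 11.3
tcp_pos: [0.5653, 0.2072, 0.0695]
tool_rot: [0.504, 0.496, -0.503, 0.497]
force: [-2.2, 2.2, 6.6]
finger_gap: 0.629
t 11.3 tcp [0.5653 0.2072 0.0695] yawY -0.81 x [ 0.002  0.001 -1.   ] F [-2.22  2.21  6.6 ] T [0.341 0.358 0.045] gap 0.629 q [0.17 0.71 1.61 0.   0.81 0.18]
```

I've turned 63° in total. A small straight lift will show whether the threads have let go: about +10 N would be the spring alone, about −4 N would mean the housing is hanging on the cap.

```bash
python3 -m jog '{"linear":[[-0.05,0,0],[-0.1,0,0],[-0.15,0,0],[-0.15,0,0],[-0.15,0,0]],"twist":[0,0,0,0,0],"claw":[-1,-1,-1,-1,-1]}' 90
python3 - <<'E'
from m import *
st(); c=manip.snapshot("scene"); crop(c,"pics/s8.png",262,125,322,190,9)
E
```

```text
t: 11.72
tcp_pos: [0.5654, 0.2072, 0.0708]
tool_rot: [0.504, 0.496, -0.503, 0.496]
force: [-2.2, 2.2, 5.8]
finger_gap: 0.624
t 11.72 tcp [0.5654 0.2072 0.0708] yawY -0.87 x [ 0.002  0.001 -1.   ] F [-2.18  2.22  5.79] T [0.305 0.272 0.029] gap 0.624 q [0.17 0.71 1.61 0.   0.81 0.18]
```

View pics/s8.png

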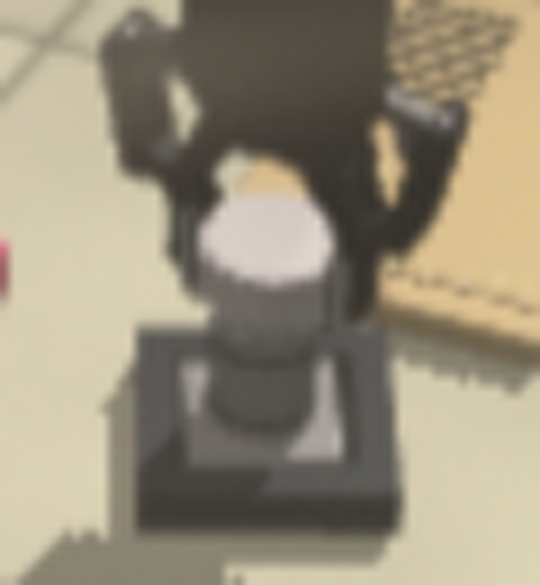

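The force held at +5.8 N over a 1.3 mm lift instead of going negative. The threads have let go and the foot is still in place. Lifting straight up.

```bash
python3 -m jog '{"linear":[[-0.1,0,0],[-0.2,0,0],[-0.3,0,0],[-0.4,0,0],[-0.5,0,0],[-0.5,0,0]],"twist":[0,0,0,0,0,0],"claw":[-1,-1,-1,-1,-1,-1]}' 90
python3 - <<'E'
from m import *
st(); c=manip.snapshot("scene"); crop(c,"pics/s9.png",262,125,322,190,9)
E
```

```text
t: 12.27
tcp_pos: [0.5651, 0.2065, 0.0747]
tool_rot: [0.504, 0.496, -0.503, 0.497]
force: [-0.6, -0.4, -0.6]
finger_gap: 0.626
t 12.27 tcp [0.5651 0.2065 0.0747] yawY -0.82 x [ 0. -0. -1.] F [-0.59 -0.37 -0.55] T [ 0.01  -0.012 -0.027] gap 0.626 q [ 0.16  0.71  1.61 -0.    0.82  0.18]
```

View pics/s9.png

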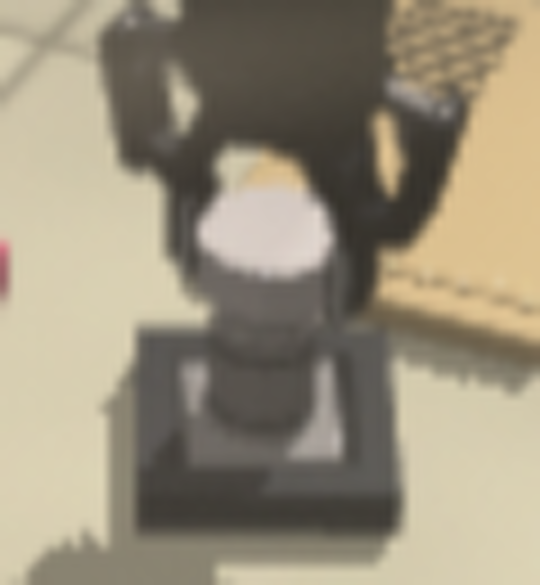

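The wrist now reads −0.55 N, just the cap's weight, so it's free. I'll raise it 27 mm more, to 20 mm above the mouth.

```bash
python3 -m jog '{"linear":[[-0.2,0,0],[-0.5,0,0],[-0.8,0,0],[-1.1,0,0],[-1.4,0,0],[-1.7,0,0],[-2,0,0],[-2.3,0,0],[-2.5,0,0],[-2.6,0,0],[-2.7,0,0],[-2.7,0,0],[-2.7,0,0]],"twist":[0,0,0,0,0,0,0,0,0,0,0,0,0],"claw":[-1,-1,-1,-1,-1,-1,-1,-1,-1,-1,-1,-1,-1]}' 90
python3 - <<'E'
from m import *
import pickle
st(); c=manip.snapshot("scene"); s=manip.snapshot("top"); crop(c,"pics/s10.png",257,115,322,190,8)
crop(s,"pics/t10.png",130,150,210,220,9); pickle.dump((s,c),open("snap10.pkl","wb"))
cv2.imwrite("pics/full10.png",c["pixels"][:,:,::-1])
E
```

```text
t: 13.4
tcp_pos: [0.5647, 0.2067, 0.1017]
tool_rot: [-0.503, -0.497, 0.504, -0.496]
force: [-1.4, 0.0, -1.0]
finger_gap: 0.631
t 13.4 tcp [0.5647 0.2067 0.1017] yawY -0.8 x [-0. -0. -1.] F [-1.38  0.04 -0.96] T [-0.057  0.02   0.025] gap 0.631 q [ 0.17  0.67  1.6  -0.    0.88  0.18]
```

View pics/s10.png

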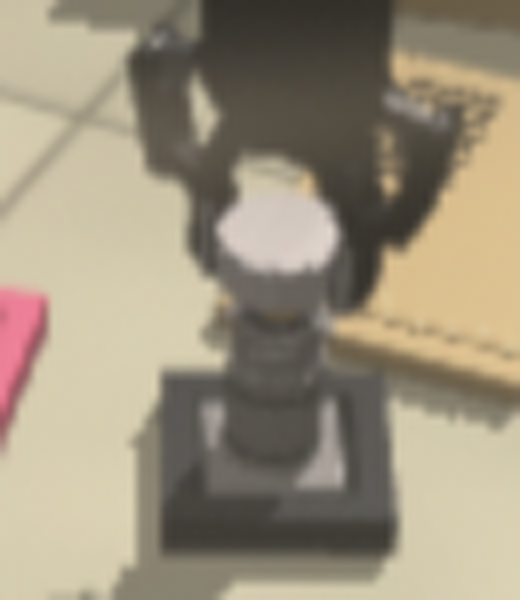

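View pics/full10.png

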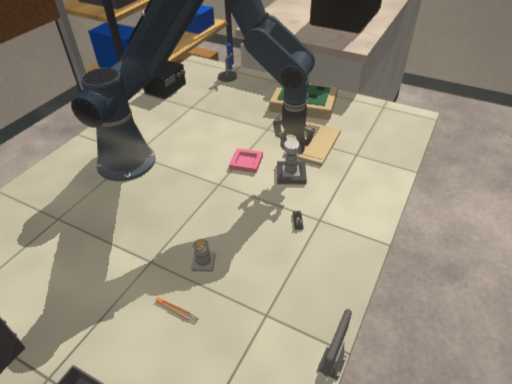

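View pics/t10.png

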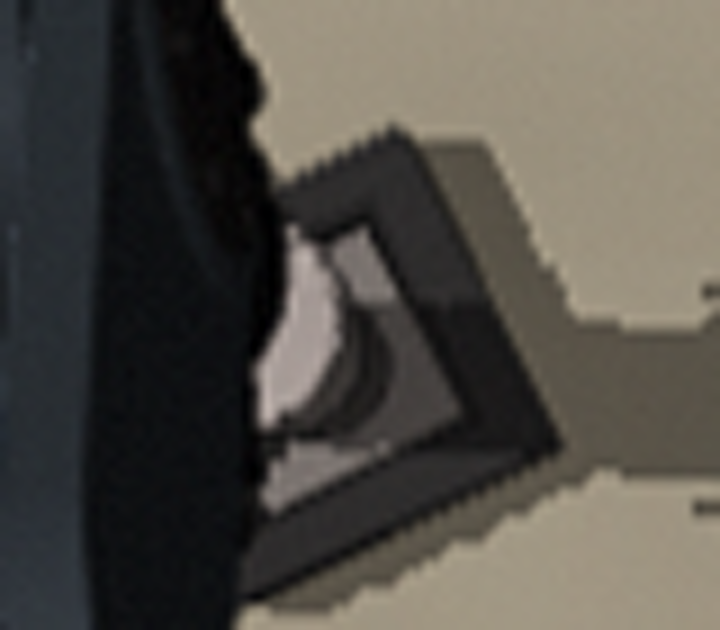

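```bash
python3 - <<'E'
from m import *
import pickle
s,c=pickle.load(open("snap10.pkl","rb"))
P=c["pixels"].astype(float); m=big((P.sum(2)>500)&(P[...,2]/(P[...,0]+1)>.875),(280,132,302,152)); print(m.sum(),cen(m))
X=plane(c,cen(m),.134); print("cap top",X)
print("expected px of mouth under cap",proj(c,[X[0],X[1],.092]),"neck base",proj(c,[X[0],X[1],.070]), "foot centre",proj(c,[X[0],X[1],.02]))
for r in range(154,172): print(r,P[r,280:304].mean(1).astype(int))
s0,c0=pickle.load(open("snap0.pkl","rb"))
d=np.abs(c["pixels"].astype(int)-c0["pixels"]).sum(2)
for n,(x0,y0,x1,y1) in dict(fuse=(288,207,306,232),tweez=(150,290,202,325),lid=(313,120,345,160)).items(): print(n,d[y0:y1,x0:x1].mean())
E
```

```text
109 (291.42201834862385, 143.70642201834863)
cap top [0.56410567 0.20214864 0.134     ]
expected px of mouth under cap [290.89475994 153.8556423 ] neck base [290.62728292 159.0043192 ] foot centre [290.04042033 170.30086292]
154 [199 198 193 159 110 112 100  80  71  74  81  84  85  83  79  88 114 138
 128 126 127 141 144 153]
155 [200 198 179 131 102  99  89  83  76  70  70  74  75  67  71  80 119 139
 158 174 178 179 180 180]
156 [200 194 146 126 114 111  88  87  87  79  76  75  78  77  83  85  92 113
 139 162 170 172 178 182]
157 [199 195 158 132 127 120  91  84  84  88  90  88  93  92  87  81  82 101
 100 115 123 134 154 167]
158 [200 199 191 159 150 129  93  84  89  88  91  89  88  90  82  80  86 113
  97  96  97 101 109 118]
159 [198 198 197 194 188 143  98  86  91  92  95  95  92  88  81  80  90 118
 104  97  95  93  95  95]
160 [184 183 183 183 177 121  95  86  87  85  85  84  82  81  80  84  95 111
 113 107 103  99  97  93]
161 [134 134 134 134 131 101  91  89  92  87  83  84  84  83  82  93  93  90
 100 105 106 105 103  95]
162 [ 92  93  93  93  91  80  81  86  92  90  85  8
[... 292 characters left out ...]
0  69  83  87  89]
166 [ 87  89 132 153 151  96  83  82  80  80  80  76  79  80  79  78  88 138
 150  87  68  83  88  89]
167 [ 88  88 125 153 147  96  82  82  83  82  82  81  81  81  80  80  91 142
 152  94  69  81  88  89]
168 [ 88  87 117 150 127  88  83  82  83  83  82  81  80  81  80  79  90 141
 152  99  72  79  87  90]
169 [ 88  86 109 147 113  80  79  81  82  81  82  81  80  80  79  79  89 141
 152 107  74  79  88  90]
170 [ 88  87 103 136 110  83  74  77  80  81  81  80  80  78  77  79  94 150
 155 116  79  80  88  90]
171 [ 89  87  93 107 104  92  78  72  76  78  77  76  77  75  71  82 113 155
 157 132  84  79  88  89]
fuse 10.857777777777779
tweez 17.944505494505496
lid 15.4515625
```

The cap sits over the neck to within about 1 mm (neck columns centred at 291.0, 290.6 expected) and it's level. The foot is seated, and the fuse holder (297,220), tweezers (176,308) and lid (320,143) are where they were. Handing in.

```bash
python3 -c "
from m import *
st(); print(manip.sign_off())"
```

```text
t 13.5 tcp [0.5646 0.2067 0.1015] yawY -0.8 x [-0. -0. -1.] F [ 0.85  0.14 -0.77] T [-0.024 -0.052 -0.001] gap 0.629 q [0.17 0.67 1.6  0.   0.88 0.18]
the job is handed in; nothing more can be done
None
```

The job is handed in at 13.5 s of the 48 s allowed. The housing is seated in the dark block and the gripper still holds the cap about 2 cm above the open mouth. I carried the housing there by its cap, turned the cap about 63° counter-clockwise, stopped, and lifted it straight up.

**Last checks:**
- **Threads released:** once lifted clear, the wrist force was about −0.8 N, roughly the cap's own weight, so the housing is not hanging from it.
- **Cap over the mouth:** the tool points straight down. The cap sits within about 1 mm of the neck's axis sideways in the scene view. The other horizontal direction was not measured. The 2 cm height comes from the arm's readings, not from a picture.
- **Housing:** the foot looks unmoved in the pocket.
- **Fuse holder, tweezers and lid:** by eye they are where they started. My picture-difference numbers for those areas were not zero (11 to 18). I put that down to noise and changed lighting, but did not test it.

**What disagreed or was unclear:**
- The two cameras differed by 2–3 mm on position, so I used their average.
- Estimates of the foot's angle scattered from 20° to 29°, against 26° for the block, but the foot went into the pocket without a noticeable contact force.
- The turning torque showed no clear release point. I judged the release from the angle and the lift force: at the first small lift the force stayed at +5.8 N, below the roughly 10 N I expected from the spring, but it never went negative.

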